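Load the second rack with sample vials in reverse run order

TASK

The row of coloured tabs on the white rack shows the run order of the four sample vials, but the vials stand in it in any order. Move them all to the empty grey rack, sorted by cap colour in the reverse of the tab order: the vial matching the tab nearest you goes into the farthest cell, the next into the next, and the one matching the farthest tab into the nearest cell. Stand each upright on the floor of its cell, and do not tip any vial over.

Things in the scene. Friction and masses are not known exactly. Their poses are not given: they have to be found in the camera images.
- vial_red: Loose, closed amber glass sample vial with a red screw cap, 24 mm in diameter, 60 mm tall, cap the top 16 mm, about 30 g. Origin: centre of its underside, z up along the vial. Starts upright in one of the white rack's cells. Grip its sides from above, fingers to the left and right of the row.
- vial_yellow: Loose, closed amber glass sample vial with a yellow screw cap, 24 mm in diameter, 60 mm tall, cap the top 16 mm, about 30 g. Origin: centre of its underside, z up along the vial. Starts upright in one of the white rack's cells. Grip its sides from above, fingers to the left and right of the row.
- vial_green: Loose, closed amber glass sample vial with a green screw cap, 24 mm in diameter, 60 mm tall, cap the top 16 mm, about 30 g. Origin: centre of its underside, z up along the vial. Starts upright in one of the white rack's cells. Grip its sides from above, fingers to the left and right of the row.
- vial_blue: Loose, closed amber glass sample vial with a blue screw cap, 24 mm in diameter, 60 mm tall, cap the top 16 mm, about 30 g. Origin: centre of its underside, z up along the vial. Starts upright in one of the white rack's cells. Grip its sides from above, fingers to the left and right of the row.
- tab_red: Fixed red colour tab, 22 x 8 mm, 18 mm high, clipped to the white rack's left long wall beside one of its cells (27 mm to +y of that cell's centre). The four tabs in a row show the run order; the vial that stands beside it may have any colour. Origin: under its centre, at bench level. Come from above: a bath 0.42 m tall is right of the racks (y below 0.30), a cabinet at y over 0.51.
- tab_yellow: Fixed yellow colour tab, 22 x 8 mm, 18 mm high, clipped to the white rack's left long wall beside one of its cells (27 mm to +y of that cell's centre). The four tabs in a row show the run order; the vial that stands beside it may have any colour. Origin: under its centre, at bench level.
- tab_green: Fixed green colour tab, 22 x 8 mm, 18 mm high, clipped to the white rack's left long wall beside one of its cells (27 mm to +y of that cell's centre). The four tabs in a row show the run order; the vial that stands beside it may have any colour. Origin: under its centre, at bench level.
- tab_blue: Fixed blue colour tab, 22 x 8 mm, 18 mm high, clipped to the white rack's left long wall beside one of its cells (27 mm to +y of that cell's centre). The four tabs in a row show the run order; the vial that stands beside it may have any colour. Origin: under its centre, at bench level.
- white_rack: White plastic rack fixed to the bench, 175 x 46 mm: four cells in a row along its x axis, pointing away from the robot within 0.07 rad. Cells 40 x 40 mm inside, centres at x = -64.5, -21.5, 21.5, 64.5 mm, y = 0; floor 4 mm, wall tops 18 mm above the bench. Origin: centre of its underside. Holds the vials.
- grey_rack: Grey metal rack fixed to the bench, 175 x 46 mm: four cells in a row along its x axis, pointing away from the robot within 0.07 rad. Cells 40 x 40 mm inside, centres at x = -64.5, -21.5, 21.5, 64.5 mm, y = 0; floor 4 mm, wall tops 18 mm above the bench. Origin: centre of its underside. Empty; left or right of the white one.
There are look-alikes about, which are no part of the job. Leave any brown or purple look-alike of the vial_blue alone. Leave any brown look-alike of the vial_yellow alone.

How it is judged (in metres and radians):
At the end, for the whole second after the job is handed in: Each vial stands upright (within 0.15 rad) and at rest on the floor of the grey rack's cell that mirrors the place of the tab of its cap's colour on the white rack (nearest tab to farthest cell and so on), its axis within 11 mm of the cell's centre along and across the rack (((x of tab_red in the frame of white_rack between -0.0745 and -0.0545 m and x of vial_red in the frame of grey_rack between 0.0535 and 0.0755 m) or (x of tab_red in the frame of white_rack between -0.0315 and -0.0115 m and x of vial_red in the frame of grey_rack between 0.0105 and 0.0325 m) or (x of tab_red in the frame of white_rack between 0.0115 and 0.0315 m and x of vial_red in the frame of grey_rack between -0.0325 and -0.0105 m) or (x of tab_red in the frame of white_rack between 0.0545 and 0.0745 m and x of vial_red in the frame of grey_rack between -0.0755 and -0.0535 m)) and y of vial_red in the frame of grey_rack between -0.011 and 0.011 m and z of vial_red in the frame of grey_rack between 0.001 and 0.008 m and angle between each of vial_red, vial_yellow, vial_green, vial_blue's own z axis and vertical below 0.15 rad and linear speed of each of vial_red, vial_yellow, vial_green, vial_blue below 0.02 m/s and ((x of tab_yellow in the frame of white_rack between -0.0745 and -0.0545 m and x of vial_yellow in the frame of grey_rack between 0.0535 and 0.0755 m) or (x of tab_yellow in the frame of white_rack between -0.0315 and -0.0115 m and x of vial_yellow in the frame of grey_rack between 0.0105 and 0.0325 m) or (x of tab_yellow in the frame of white_rack between 0.0115 and 0.0315 m and x of vial_yellow in the frame of grey_rack between -0.0325 and -0.0105 m) or (x of tab_yellow in the frame of white_rack between 0.0545 and 0.0745 m and x of vial_yellow in the frame of grey_rack between -0.0755 and -0.0535 m)) and y of vial_yellow in the frame of grey_rack between -0.011 and 0.011 m and z of vial_yellow in the frame of grey_rack between 0.001 and 0.008 m and ((x of tab_green in the frame of white_rack between -0.0745 and -0.0545 m and x of vial_green in the frame of grey_rack between 0.0535 and 0.0755 m) or (x of tab_green in the frame of white_rack between -0.0315 and -0.0115 m and x of vial_green in the frame of grey_rack between 0.0105 and 0.0325 m) or (x of tab_green in the frame of white_rack between 0.0115 and 0.0315 m and x of vial_green in the frame of grey_rack between -0.0325 and -0.0105 m) or (x of tab_green in the frame of white_rack between 0.0545 and 0.0745 m and x of vial_green in the frame of grey_rack between -0.0755 and -0.0535 m)) and y of vial_green in the frame of grey_rack between -0.011 and 0.011 m and z of vial_green in the frame of grey_rack between 0.001 and 0.008 m and ((x of tab_blue in the frame of white_rack between -0.0745 and -0.0545 m and x of vial_blue in the frame of grey_rack between 0.0535 and 0.0755 m) or (x of tab_blue in the frame of white_rack between -0.0315 and -0.0115 m and x of vial_blue in the frame of grey_rack between 0.0105 and 0.0325 m) or (x of tab_blue in the frame of white_rack between 0.0115 and 0.0315 m and x of vial_blue in the frame of grey_rack between -0.0325 and -0.0105 m) or (x of tab_blue in the frame of white_rack between 0.0545 and 0.0745 m and x of vial_blue in the frame of grey_rack between -0.0755 and -0.0535 m)) and y of vial_blue in the frame of grey_rack between -0.011 and 0.011 m and z of vial_blue in the frame of grey_rack between 0.001 and 0.008 m); the robot touches nothing.
It fails at once if the vial with the red cap is tipped over (angle between vial_red's own z axis and vertical above 0.7 rad).
It fails at once if the vial with the yellow cap is tipped over (angle between vial_yellow's own z axis and vertical above 0.7 rad).
It fails at once if the vial with the green cap is tipped over (angle between vial_green's own z axis and vertical above 0.7 rad).
It fails at once if the vial with the blue cap is tipped over (angle between vial_blue's own z axis and vertical above 0.7 rad).
It also fails if it takes over 80 s, if anything falls off the work surface, if the arm or the gripper's body presses on something with over 40 N, if the wrist force passes 120 N, or if a joint passes its speed limit or range.

ROBOT

A 6-joint arm with a two-finger parallel gripper is mounted at the origin on a cart in front of the work surface, level with it; the furniture and walls round the work are solid. World frame = base frame: x ahead of the robot, y to its left, z up, the work surface at z = 0. Lengths are in m, angles in degrees, forces in N, time in s.
With the tool pointing down it reaches from about 0.275 to 0.85 m from the base axis. Payload 5.2 kg.
Tool frame: the origin (TCP) lies between the finger pads; the fingertips stand 11 mm ahead of it and the grasp point (between the pads) lies 8 mm behind it; z points along the fingers, y is the line along which they close (so a half turn about z gives the same grasp; the last joint's range is limited). The gripper opens to 85 mm and grips with 20 to 120 N. Pads are 22 mm wide; open, the fingers measure 114 mm over their backs; the gripper's body (76 mm by 85 mm) begins 54 mm behind the grasp point. The pads swing forward as they close: fully open they stand 13 mm farther back than shut.
Start: joints at [-85.875, 14.817, 87.949, -0, 77.235, -11.62], TCP at [0.149, -0.529, 0.242] pointing down, gripper open.
Joint ranges: [-179.93, 179.93], [-52.35, 119.4], [10.71, 147.94], [-69.91, 249.91], [12.55, 155.21], [-178.61, 178.61]. Speed limits (degrees/s): [147.25, 147.25, 180, 180, 180, 180].

INTERFACE

Orientations are given as a 3x3 rotation matrix whose columns are the frame's x, y, z axes.
In Python, from rig import env, viewer gives the robot as it stands.
- The arm moves only by the shell command python3 -m pendant 'ROWS' [FORCE]. ROWS is a JSON object of lists of equal length, an entry for each row: "claw": the closure in counts, from 0 (fully open) to 255 (shut); "translation": the shift along the world's x, y, z in units of 30 mm (1.0 is 30 mm), a list of three; "spin": the turn about the world's z in units of 6 degrees (1.0 is 6 degrees). In form: {"claw": [claw, ...], "translation": [[dx, dy, dz], ...], "spin": [spin, ...]}. A call has 1 to 8 rows; each row is the pose to reach, as a shift and turn from the pose commanded when the call began; what a row does not reach only later rows make up. A row lasts 1/10 s, in which the tool goes at most 50 mm and 8.59 degrees, less where a joint would pass 70% of its speed; a pose out of reach is approached as far as the arm can. A call with a gripper value outside its range is refused whole. The fingers move at their own pace and stop on an object; FORCE is the grip in N (left out, the last holds). Time passes only in rows, so rows that repeat a pose let the fingers close. It gives the time, the measured TCP pose, the force, the opening and the grip force at its end, in the units of the state.
- env.state(): the state, without advancing time (a new reading comes with each control period).
- viewer.get_image(name): name is "scene" or "top" or "wrist"; returns (picture, depth): 420x560x3 uint8, red, green, blue; 420x560 float32, m along the optical axis (not along the pixel's ray), 0 where there is no reading.
- viewer.camera_params(name): a dict with "vfov" (degrees; the focal length in pixels is half the picture's height over the tangent of half this angle, whatever the lens; pixels are square), "cx", "cy" (the principal point, pixels), "k1" (the pictures are not rectified: a ray, as slopes to the right and down, at radius r is drawn at 1 + k1 r^2 times it, then the intrinsics apply), "extrinsics" (4x4, takes a point from world to camera coordinates); the wrist camera has in their place "tool_from_camera" (4x4, takes a point from camera to tool coordinates, whose origin is the TCP and whose axes are the flange's). Camera axes: x right, y up, looking along -z (the intrinsics and any distortion apply to the point x, -y, -z); pixel columns grow to the right and rows downward; lengths in m; the calibration is good to about 2 mm. A picture is of the moment at which its call begins: read the wrist's pose just before it. camera_params takes no time and is no camera call.
- env.job_done(): hands the job in; it is judged then, once.
The state is a dict: "time": time; "joint_pos": joint angles; "qvel": joint speeds; "joint_torque": joint torques, N m; "tool_pos": TCP position; "eef_rot": TCP orientation; "contact_force": force on the tool from outside, world axes, zero at the start; "moment": the same for the moment, N m; "opening": finger opening in m; "gripper_force": force on a finger pad.
Only numpy, scipy, OpenCV 4.12 (cv2) and the standard library are available. Lean on these libraries where they do the work, as an engineer would, in place of code of your own. Each camera call takes 0.05 s, during which the arm holds its last target. There are 200 camera calls.

## Working session

There is one attempt and no reset: what is moved stays moved. The work goes in short steps, Python scripts to look and compute and a shell command to move; the robot and the scene stay as the last step left them, time stands still between calls to the robot, and variables do not carry over. Pictures are saved under pics/ and viewed, at most 14 in all, crops included, and the job is handed in when it is done.

```bash
mkdir -p pics; ls; cat > h.py <<'E'
import numpy as np, cv2
from rig import env, viewer
def K(p): 
    f=210/np.tan(np.radians(p['vfov'])/2); return f
def E(name):
    p=viewer.camera_params(name)
    if name=='wrist':
        s=env.state(); T=np.eye(4); T[:3,:3]=np.array(s['eef_rot']); T[:3,3]=s['tool_pos']
        return p, T@np.array(p['tool_from_camera'])
    return p, np.linalg.inv(np.array(p['extrinsics']))
def ray(p,T,u,v):
    f=K(p); d=np.array([(u-p['cx'])/f,(v-p['cy'])/f]); s=d.copy()
    for _ in range(30): s=d/(1+p['k1']*(s@s))
    return T[:3,3], T[:3,:3]@np.array([s[0],-s[1],-1])
def onz(p,T,u,v,z):
    o,d=ray(p,T,u,v); return o+d*(z-o[2])/d[2]
def atdepth(p,T,u,v,dep):
    o,d=ray(p,T,u,v); return o+d*dep
E
python3 - <<'E'
from h import *
for n in ['scene','top']:
    p,T=E(n); im,d=viewer.get_image(n); np.savez('%s.npz'%n,im=im,d=d); cv2.imwrite('pics/%s.png'%n,im[...,::-1]); print(n,p['vfov'],p['cx'],p['cy'],p['k1'],T.round(3).tolist())
s=env.state(); print(s['time'],s['tool_pos'],np.array(s['eef_rot']).round(3).tolist(),s['opening'])
E
```

```text
pics
scene 47.4044969858159 278.8438497699941 210.5272272871955 0.015366439270015294 [[-0.663, 0.368, -0.652, -0.055], [-0.749, -0.317, 0.582, 0.845], [0.007, 0.874, 0.485, 0.46], [0.0, 0.0, 0.0, 1.0]]
top 43.010653051418245 277.1465284237484 206.5912268360491 -0.022395212635088334 [[0.007, 0.993, -0.117, 0.393], [-1.0, 0.004, -0.023, 0.324], [-0.022, 0.117, 0.993, 1.056], [0.0, 0.0, 0.0, 1.0]]
0.1 [ 0.14923568 -0.52889721  0.24155937] [[0.962, 0.271, -0.0], [0.271, -0.962, 0.002], [0.0, -0.002, -1.0]] 0.08542909458010872
```

View pics/top.png

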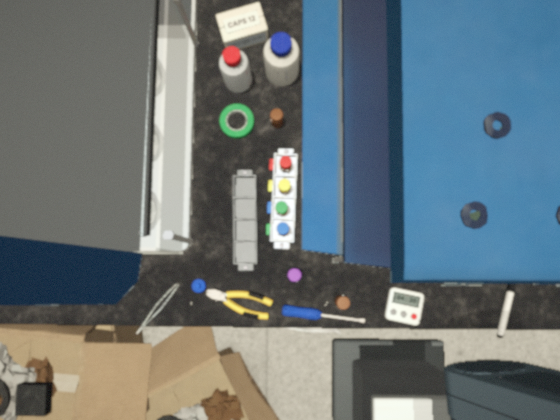

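View pics/scene.png

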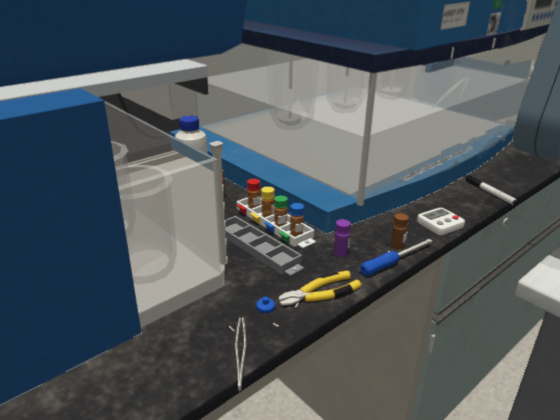

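The top view shows x up and y left. White rack spans about (285,150)-(282,245), with caps from far to near red, yellow, green, blue at (286,163), (285,186), (282,209), (283,229). Tabs from far to near are red, yellow, blue, green at x≈270. The empty grey rack is at (245,220). The scene view agrees, and the look-alikes (brown, purple) stand outside the racks.

```bash
python3 - <<'E'
from h import *
p=viewer.camera_params('top'); T=np.linalg.inv(np.array(p['extrinsics'])); z=np.load('top.npz'); im,d=z['im'],z['d']
hsv=cv2.cvtColor(im,cv2.COLOR_RGB2HSV)
rng={'red':[(0,6),(174,180)],'yellow':[(22,34)],'green':[(45,85)],'blue':[(98,120)]}
for c,rs in rng.items():
    m=sum(cv2.inRange(hsv,(a,110,90),(b,255,255)) for a,b in rs)
    m[:145]=0;m[255:]=0;m[:,:262]=0;m[:,300:]=0
    n,l,st,ce=cv2.connectedComponentsWithStats(m)
    for i in range(1,n):
        if st[i,4]>8:
            u,v=ce[i]; dd=np.median(d[l==i]); q=atdepth(p,T,u,v,dd)
            print(c,st[i].tolist(),ce[i].round(1),'depthpt',q.round(4),'on .06',onz(p,T,u,v,.06).round(4)[:2],'on .018',onz(p,T,u,v,.018).round(4)[:2])
# point map
P=np.zeros(d.shape+(3,))
for v in range(420):
    for u in range(140,420): 
        if d[v,u]>0:P[v,u]=atdepth(p,T,u,v,d[v,u])
np.save('P.npy',P)
for v in (165,200,240):
    print(v,[(u,*P[v,u].round(3)[1:]) for u in list(range(150,200,6))+list(range(226,346,4))])
E
python3 - <<'E'
import cv2
im=cv2.imread('pics/top.png')[135:280,180:320]
cv2.imwrite('pics/topc.png',cv2.resize(im,None,fx=4,fy=4,interpolation=cv2.INTER_CUBIC))
E
```

```text
red [281, 156, 10, 13, 109] [285.3 162.4] depthpt [0.5943 0.3316 0.0623] on .06 [0.5948 0.3316] on .018 [0.6033 0.332 ]
red [268, 158, 5, 13, 52] [269.9 164.1] depthpt [0.6005 0.3626 0.0144] on .06 [0.5914 0.3609] on .018 [0.5998 0.3624]
yellow [267, 179, 4, 13, 26] [268.2 184. ] depthpt [ 0.5627  0.3662 -0.0008] on .06 [0.553  0.3638] on .018 [0.5597 0.3655]
yellow [281, 188, 8, 4, 16] [284.5 190. ] depthpt [0.5418 0.3329 0.0593] on .06 [0.5417 0.3329] on .018 [0.5479 0.3333]
blue [267, 201, 3, 13, 38] [268.  207.2] depthpt [0.5141 0.3656 0.0154] on .06 [0.5089 0.3638] on .018 [0.5138 0.3655]
blue [278, 224, 10, 10, 82] [282.7 228.4] depthpt [0.4687 0.3359 0.0629] on .06 [0.469  0.3359] on .018 [0.4722 0.3365]
165 [(150, np.float64(0.523), np.float64(0.312)), (156, np.float64(0.585), np.float64(0.037)), (162, np.float64(0.529), np.float64(0.218)), (168, np.float64(0.528), np.float64(0.179)), (174, np.float64(0.528), np.float64(0.132)), (180, np.float64(0.528), np.float64(0.083)), (186, np.float64(0.526), np.float64(0.037)), (192, np.float64(0.518), np.float64(0.014)), (198, np.float
[... 4185 characters left out ...]
4(0.338), np.float64(0.015)), (286, np.float64(0.33), np.float64(0.014)), (290, np.float64(0.322), np.float64(0.014)), (294, np.float64(0.314), np.float64(-0.002)), (298, np.float64(0.306), np.float64(-0.0)), (302, np.float64(0.299), np.float64(0.03)), (306, np.float64(0.292), np.float64(0.054)), (310, np.float64(0.285), np.float64(0.054)), (314, np.float64(0.277), np.float64(0.055)), (318, np.float64(0.27), np.float64(0.053)), (322, np.float64(0.262), np.float64(0.054)), (326, np.float64(0.254), np.float64(0.051)), (330, np.float64(0.247), np.float64(0.053)), (334, np.float64(0.24), np.float64(0.055)), (338, np.float64(0.235), np.float64(0.087)), (342, np.float64(0.233), np.float64(0.138))]
```

View pics/topc.png

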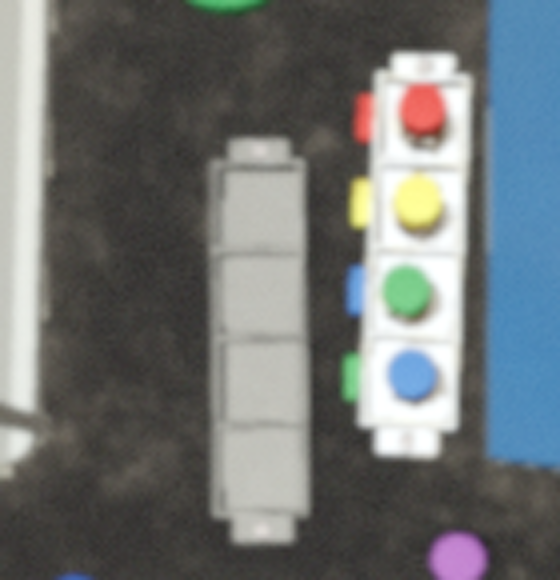

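The crop confirms the tab order near to far: green (352,378), blue (356,290), yellow (360,202), red (364,117). So green goes to the farthest cell, then blue, then yellow, and red to the nearest. Next I measure the rack frames and the bath extents.

```bash
python3 - <<'E'
from h import *
p=viewer.camera_params('top'); T=np.linalg.inv(np.array(p['extrinsics'])); z=np.load('top.npz'); im,d=z['im'],z['d']
P=np.load('P.npy')
o=np.array([180,135])
C={'white':[(376,72),(472,72),(458,428),(360,425)],'grey':[(212,160),(306,160),(308,517),(212,517)]}
for n,c in C.items():
    q=np.array([onz(p,T,*(np.array(a)/4-.375+o),.018)[:2] for a in c]); r=cv2.minAreaRect(q.astype(np.float32)*1000)
    ax=((q[0]+q[1])-(q[2]+q[3]))/2; print(n,q.round(4).tolist(),'cen',q.mean(0).round(4),'len',np.linalg.norm(ax).round(4),'wid',np.linalg.norm(q[0]-q[1]).round(4),np.linalg.norm(q[2]-q[3]).round(4),'yaw',np.degrees(np.arctan2(ax[1],ax[0])).round(2))
    m=ax/np.linalg.norm(ax); print([ (q.mean(0)+m*k).round(4).tolist() for k in (-.0645,-.0215,.0215,.0645)])
hsv=cv2.cvtColor(im,cv2.COLOR_RGB2HSV)
for c,a,b in (('y',(20,60,90),(36,255,255)),('g',(40,60,60),(90,255,255)),('gtab',(40,60,60),(90,255,255))):
    m=cv2.inRange(hsv,a,b); m[:145]=0;m[255:]=0;m[:,:262]=0;m[:,300:]=0
    n,l,st,ce=cv2.connectedComponentsWithStats(m)
    for i in range(1,n):
        if st[i,4]>15: print(c,st[i].tolist(),'on .064',onz(p,T,*ce[i],.064).round(4),'on.018',onz(p,T,*ce[i],.018).round(4))
# bath extents from scene + top clouds
for n in ('scene','top'):
    p=viewer.camera_params(n); T=np.linalg.inv(np.array(p['extrinsics'])); z=np.load(n+'.npz'); d=z['d']
    Q=np.array([atdepth(p,T,u,v,d[v,u]) for v in range(0,420,3) for u in range(0,560,3) if d[v,u]>0])
    for lo,hi in ((.06,.15),(.15,.3),(.3,.38),(.38,.5),(.5,.9)):
        for y0,y1 in ((-.7,-.4),(-.4,0),(0,.15),(.15,.35),(.35,.5),(.5,.9)):
            k=(Q[:,2]>lo)&(Q[:,2]<hi)&(Q[:,1]>y0)&(Q[:,1]<y1)&(Q[:,0]>.1)
            if k.sum()>5: print(n,'z',lo,hi,'y',y0,y1,'n',k.sum(),'x',np.percentile(Q[k,0],[2,98]).round(3),'y',np.percentile(Q[k,1],[2,98]).round(3))
E
```

```text
white [[0.6229, 0.3553], [0.623, 0.3077], [0.4465, 0.3141], [0.4477, 0.3618]] cen [0.535  0.3347] len 0.1759 wid 0.0476 0.0477 yaw -2.09
[[0.4706, 0.3371], [0.5135, 0.3355], [0.5565, 0.3339], [0.5995, 0.3324]]
grey [[0.5784, 0.4362], [0.5785, 0.3896], [0.403, 0.3866], [0.4027, 0.4333]] cen [0.4906 0.4114] len 0.1756 wid 0.0466 0.0467 yaw 0.96
[[0.4261, 0.4103], [0.4691, 0.4111], [0.5121, 0.4118], [0.5551, 0.4125]]
y [267, 178, 6, 15, 70] on .064 [0.5501 0.3619 0.064 ] on.018 [0.5574 0.3637 0.018 ]
y [279, 178, 12, 15, 135] on .064 [0.5493 0.3335 0.064 ] on.018 [0.5566 0.334  0.018 ]
g [276, 202, 11, 12, 108] on .064 [0.5078 0.3389 0.064 ] on.018 [0.5131 0.3396 0.018 ]
g [265, 223, 5, 13, 58] on .064 [0.4678 0.3654 0.064 ] on.018 [0.4713 0.3673 0.018 ]
gtab [276, 202, 11, 12, 108] on .064 [0.5078 0.3389 0.064 ] on.018 [0.5131 0.3396 0.018 ]
gtab [265, 223, 5, 13, 58] on .064 [0.4678 0.3654 0.064 ] on.018 [0.4713 0.3673 0.018 ]
scene z 0.06 0.15 y -0.4 0 n 262 x [0.385 0.408] y [-0.33  -0.004]
scene z 0.06 0.15 y 0 0.15 n 251 x [0.387 1.153] y [0.004 0.147]
scene z 0.06 0.15 y 0.15 0.3
[... 1217 characters left out ...]
top z 0.15 0.3 y 0.15 0.35 n 52 x [0.407 0.713] y [0.234 0.246]
top z 0.15 0.3 y 0.5 0.9 n 418 x [0.423 0.849] y [0.509 0.547]
top z 0.3 0.38 y -0.4 0 n 43 x [0.25  0.379] y [-0.042 -0.001]
top z 0.3 0.38 y 0 0.15 n 276 x [0.201 0.379] y [0.005 0.128]
top z 0.3 0.38 y 0.15 0.35 n 1607 x [0.401 0.777] y [0.184 0.246]
top z 0.3 0.38 y 0.5 0.9 n 425 x [0.404 0.77 ] y [0.519 0.526]
top z 0.38 0.5 y -0.4 0 n 174 x [0.392 0.728] y [-0.012 -0.   ]
top z 0.38 0.5 y 0 0.15 n 3957 x [0.243 0.725] y [0.003 0.147]
top z 0.38 0.5 y 0.15 0.35 n 1084 x [0.388 0.726] y [0.151 0.186]
top z 0.38 0.5 y 0.5 0.9 n 1084 x [0.364 0.718] y [0.519 0.523]
top z 0.5 0.9 y 0.5 0.9 n 3610 x [0.368 0.644] y [0.518 0.523]
```

Everything fits the given sizes: rack 176 x 47 mm, cap tops at z≈0.063, and the vials within their cells. The bath's ledge (z 0.053) starts at y≈0.30, so I'll approach with the fingers only partly open. First move: lift clear of the bath.

```bash
python3 -m pendant '{"claw":[0,0,0,0,0,0,0,0],"translation":[[0,0,1.6],[0,0,3.2],[0,0,4.8],[1,0.5,6.4],[2,1,8],[3.5,2,9],[5,3,9],[6,4.5,9]],"spin":[0,0,0,0,-0.5,-1,-2,-2.97]}' 40
python3 -c "
from h import *
print(np.array(env.state()['joint_pos']).round(2))"
```

```text
time: 0.9
tool_pos: [0.3107, -0.4172, 0.5106]
eef_rot: [[0.999, -0.041, 0.001], [-0.041, -0.999, -0.001], [0.001, 0.001, -1.0]]
contact_force: [1.2, -0.0, -0.2]
opening: 0.0855
gripper_force: 0.0
[-6.5640e+01  9.7800e+00  5.7970e+01  2.0000e-02  1.1217e+02  2.6740e+01]
```

```bash
python3 -m pendant '{"claw":[150,150,150,150,150,150,150,150],"translation":[[0.3,1.6,0],[0.6,3.2,0],[0.9,4.8,0],[1.2,6.4,0],[1.4,8,0],[1.4,9.6,0],[1.4,11.2,0],[1.4,12.8,0]],"spin":[0,0,0,0,0,0,0,0]}'
python3 -m pendant '{"claw":[150,150,150,150,150,150,150,150],"translation":[[0,1.6,0],[0.3,3.2,0],[0.7,4.8,0],[1.1,6.4,0],[1.5,8,0],[1.9,9.6,0],[2.3,11.2,0],[2.7,12.6,0]],"spin":[0,0,0,0,0,0,0,0]}'
python3 -m pendant '{"claw":[150,150,150,150],"translation":[[0.6,0,0],[0.6,0,0],[0.6,0,0],[0.6,0,0]],"spin":[0,0,0,0]}'
python3 -c "
from h import *
print(np.array(env.state()['joint_pos']).round(2))
for n in ('wrist','top'):
  im,d=viewer.get_image(n); cv2.imwrite('pics/%s2.png'%n,im[...,::-1])"
```

```text
time: 1.7
tool_pos: [0.3505, -0.0314, 0.5099]
eef_rot: [[0.999, -0.037, -0.0], [-0.037, -0.999, 0.0], [-0.0, -0.0, -1.0]]
contact_force: [1.5, -0.3, 0.3]
opening: 0.035
gripper_force: 0.0
time: 2.5
tool_pos: [0.4318, 0.3474, 0.5095]
eef_rot: [[0.999, -0.035, -0.001], [-0.035, -0.999, -0.0], [-0.001, 0.0, -1.0]]
contact_force: [0.5, 0.0, 0.3]
opening: 0.0351
gripper_force: 0.0
time: 2.9
tool_pos: [0.4496, 0.344, 0.5107]
eef_rot: [[0.999, -0.037, 0.0], [-0.037, -0.999, 0.0], [0.0, -0.0, -1.0]]
contact_force: [-0.2, -0.0, 0.2]
opening: 0.0354
gripper_force: 0.0
[ 26.14  15.3   50.91   0.   113.77 118.27]
```

View pics/wrist2.png

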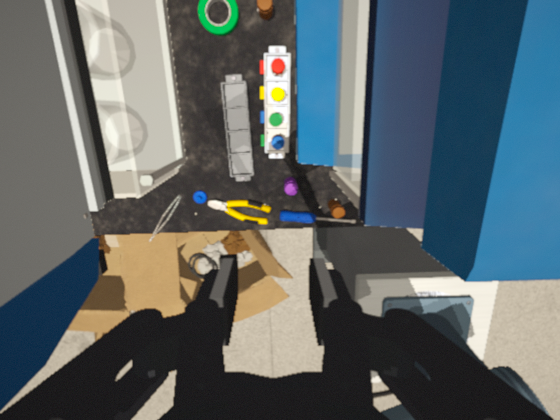

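The wrist view shows the white rack at (277,100) with caps red, yellow, green, blue from far to near. The grey rack is at (237,130) and empty, and the corridor is clear on both sides. Next I check arm clearance over the bath before descending.

```bash
python3 - <<'E'
from h import *
D=[(14.817,87.949,.5496,.2416),(15.3,50.91,*[np.hypot(.4496,.344),.5107]),(9.78,57.97,np.hypot(.3107,.4172),.5106)]
A=[];b=[]
for q2,q3,r,z in D:
    a,c=np.radians(q2),np.radians(q2+q3)
    A+= [[1,0,np.sin(a),np.sin(c),np.cos(c)],[0,1,np.cos(a),np.cos(c),-np.sin(c)]]; b+=[r,z]
x,res,rk,sv=np.linalg.lstsq(np.array(A),np.array(b),rcond=None); print(x.round(3),rk,(np.array(A)@x-b).round(4))
from scipy.optimize import fsolve
for (X,Y,Z) in [(.469,.336,.037),(.594,.332,.037),(.555,.4125,.04),(.53,.37,.15)]:
    r=np.hypot(X,Y)
    f=lambda q:[x[0]+x[2]*np.sin(q[0])+x[3]*np.sin(q[1])+x[4]*np.cos(q[1])-r, x[1]+x[2]*np.cos(q[0])+x[3]*np.cos(q[1])-x[4]*np.sin(q[1])-Z]
    q=fsolve(f,[.5,1.8]); e=np.array([x[0]+x[2]*np.sin(q[0]),x[2]*np.cos(q[0])])
    print((X,Y,Z),np.degrees(q).round(1),'q5',180-np.degrees(q[1]).round(1),'elbow r, z above shoulder-const',e.round(3))
E
```

```text
[ 0.013 -0.108  0.521  0.427  0.061] 5 [ 0.      0.      0.      0.0001 -0.     -0.0001]
(0.469, 0.336, 0.037) [ 29.9 127.1] q5 52.900000000000006 elbow r, z above shoulder-const [0.273 0.451]
(0.594, 0.332, 0.037) [ 38.6 119.3] q5 60.7 elbow r, z above shoulder-const [0.338 0.407]
(0.555, 0.4125, 0.04) [ 39.3 118.1] q5 61.900000000000006 elbow r, z above shoulder-const [0.343 0.403]
(0.53, 0.37, 0.15) [ 28.7 109.3] q5 70.7 elbow r, z above shoulder-const [0.263 0.457]
```

```bash
python3 -m pendant '{"claw":[150,150,150,150,150,150,150,150],"translation":[[0,0.3,-1.6],[0,0.6,-3.2],[0,0.6,-4.8],[0,0.6,-6.4],[0,0.6,-8],[0,0.6,-8],[0,0.6,-8],[0,0.6,-8]],"spin":[0,0,0,0,0,0,0,0]}'
cat > look.py <<'E'
import sys
from h import *
tag=sys.argv[1]
p,T=E('wrist'); im,d=viewer.get_image('wrist'); cv2.imwrite('pics/w%s.png'%tag,im[...,::-1])
hsv=cv2.cvtColor(im,cv2.COLOR_RGB2HSV)
rng={'red':[(0,6),(174,180)],'yellow':[(20,36)],'green':[(45,85)],'blue':[(98,120)]}
for c,rs in rng.items():
    m=sum(cv2.inRange(hsv,(a,110,60),(b,255,255)) for a,b in rs)
    n,l,st,ce=cv2.connectedComponentsWithStats(m)
    for i in range(1,n):
        if 60<st[i,4]<4000:
            q=atdepth(p,T,*ce[i],np.median(d[l==i]))
            if .38<q[0]<.68 and .30<q[1]<.46: print(c,st[i].tolist(),ce[i].round(0),'pt',q.round(4),'on.064',onz(p,T,*ce[i],.064)[:2].round(4))
np.savez('w%s.npz'%tag,d=d,T=T,im=im)
s=env.state();print(s['tool_pos'].round(4))
E
python3 look.py 3
```

```text
time: 3.8
tool_pos: [0.4519, 0.3635, 0.2743]
eef_rot: [[0.999, -0.037, 0.006], [-0.037, -0.999, 0.003], [0.006, -0.003, -1.0]]
contact_force: [-0.1, -0.4, 0.8]
opening: 0.0348
gripper_force: 0.0
red [290, 23, 24, 31, 579] [301.  38.] pt [0.5961 0.3313 0.0629] on.064 [0.5959 0.3314]
red [269, 31, 8, 26, 195] [272.  43.] pt [0.6009 0.3592 0.0163] on.064 [0.5923 0.3593]
yellow [269, 74, 8, 23, 178] [272.  85.] pt [0.5582 0.3607 0.0159] on.064 [0.5548 0.3606]
yellow [288, 74, 24, 26, 470] [300.  87.] pt [0.5522 0.3335 0.0631] on.064 [0.5521 0.3335]
green [285, 118, 22, 23, 378] [295. 129.] pt [0.5115 0.3382 0.0629] on.064 [0.5116 0.3383]
green [269, 151, 7, 19, 112] [272. 160.] pt [0.4728 0.3638 0.0168] on.064 [0.4798 0.3634]
blue [269, 114, 7, 21, 142] [272. 124.] pt [0.5152 0.3628 0.0161] on.064 [0.5171 0.3624]
blue [289, 155, 21, 23, 359] [299. 166.] pt [0.4723 0.3353 0.0627] on.064 [0.4725 0.3354]
[0.452  0.3636 0.2743]
```

View pics/w3.png

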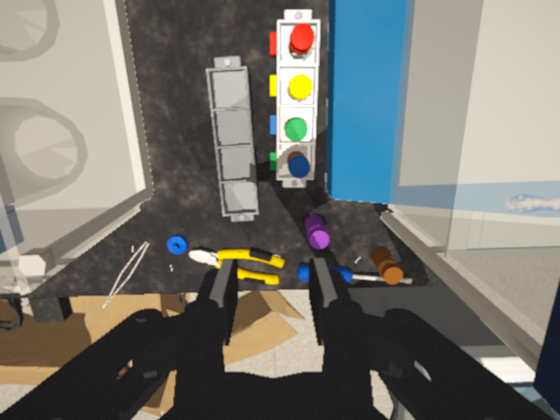

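The wrist and top views agree within about 3 mm, and the y values match. I go to hover above green and compute the grey cells from this view.

```bash
python3 -m pendant '{"claw":[150,150,150,150,150,150,150,150],"translation":[[0.7,-0.3,-1.5],[1.4,-0.6,-3],[2.05,-0.8,-4],[2.05,-0.8,-5],[2.05,-0.8,-5],[2.05,-0.8,-5],[2.05,-0.8,-5],[2.05,-0.8,-5]],"spin":[0,0,0,0,0,0,0,0]}'
python3 - <<'E'
from h import *
z=np.load('w3.npz'); T=z['T']; p=viewer.camera_params('wrist')
q=np.array([onz(p,T,*a,.018)[:2] for a in [(207,69),(248,67),(258,212),(222,218)]])
ax=((q[0]+q[1])-(q[2]+q[3]))/2; m=ax/np.linalg.norm(ax); print(q.round(4).tolist(),'len',np.linalg.norm(ax),'cen',q.mean(0).round(4),np.degrees(np.arctan2(m[1],m[0])))
print([(q.mean(0)+m*k).round(4).tolist() for k in (-.0645,-.0215,.0215,.0645)])
E
```

```text
time: 4.65
tool_pos: [0.5128, 0.3397, 0.123]
eef_rot: [[0.999, -0.036, 0.004], [-0.036, -0.999, 0.002], [0.004, -0.002, -1.0]]
contact_force: [-0.2, -0.2, 0.4]
opening: 0.0345
gripper_force: 0.0
[[0.5773, 0.4333], [0.5777, 0.3873], [0.4076, 0.3847], [0.4011, 0.4315]] len 0.17316335431691654 cen [0.491  0.4092] 0.7274803295373402
[[0.4265, 0.4084], [0.4695, 0.4089], [0.5125, 0.4095], [0.5554, 0.41]]
```

```bash
python3 -m pendant '{"claw":[150,150,150,150,150,150],"translation":[[0,0,-0.7],[0,0,-1.4],[0,0,-2.1],[0,0,-2.7],[0,0,-2.7],[0,0,-2.7]],"spin":[0,0,0,0,0,0]}'
python3 -m pendant '{"claw":[180,220,255,255,255,255],"translation":[[0,0,0],[0,0,0],[0,0,0],[0,0,0],[0,0,0],[0,0,0]],"spin":[0,0,0,0,0,0]}' 40
```

```text
time: 5.25
tool_pos: [0.5121, 0.3392, 0.0404]
eef_rot: [[0.999, -0.036, 0.001], [-0.036, -0.999, 0.001], [0.001, -0.001, -1.0]]
contact_force: [0.1, 0.8, 0.6]
opening: 0.0351
gripper_force: 0.0
time: 5.85
tool_pos: [0.5128, 0.3394, 0.0412]
eef_rot: [[0.999, -0.036, 0.003], [-0.036, -0.999, 0.002], [0.003, -0.002, -1.0]]
contact_force: [-0.6, 0.1, 6.9]
opening: 0.0231
gripper_force: 39.4
```

Grip is solid at 23 mm. Lift, carry to the far grey cell, lower.

```bash
python3 -m pendant '{"claw":[255,255,255,255,255,255,255,255],"translation":[[0,0,0.8],[0,0,1.7],[0,0,2.6],[0.5,0.8,2.6],[1,1.6,2.6],[1.45,2.39,2.6],[1.45,2.39,2.6],[1.45,2.39,2.6]],"spin":[0,0,0,0,0,0,0,0]}'
python3 -m pendant '{"claw":[255,255,255,255,255,255,255],"translation":[[0,0,0],[0,0,-0.8],[0,0,-1.6],[0,0,-2.2],[0,0,-2.57],[0,0,-2.57],[0,0,-2.57]],"spin":[0,0,0,0,0,0,0]}'
```

```text
time: 6.65
tool_pos: [0.5548, 0.4105, 0.117]
eef_rot: [[0.999, -0.035, -0.0], [-0.035, -0.999, -0.0], [-0.0, 0.001, -1.0]]
contact_force: [-0.8, -0.2, -0.8]
opening: 0.0229
gripper_force: 39.3
time: 7.35
tool_pos: [0.5552, 0.41, 0.0406]
eef_rot: [[0.999, -0.037, 0.0], [-0.037, -0.999, 0.0], [0.0, -0.0, -1.0]]
contact_force: [-1.2, 0.2, 0.8]
opening: 0.023
gripper_force: 40.9
```

```bash
python3 -m pendant '{"claw":[200,150,150,150,150,150,150,150],"translation":[[0,0,0],[0,0,0],[0,0,0],[0,0,0.4],[0,0,1.3],[0,0,2.6],[-1,0,4],[-2,0,5]],"spin":[0,0,0,0,0,0,0,0]}'
python3 -m pendant '{"claw":[150,150,150,150,150],"translation":[[-1.4,-0.8,0.4],[-2,-0.8,0.4],[-2,-0.8,0.4],[-2,-0.8,0.4],[-2,-0.8,0.4]],"spin":[0,0,0,0,0]}'
python3 look.py 4
```

```text
time: 8.15
tool_pos: [0.4959, 0.4106, 0.1935]
eef_rot: [[0.999, -0.037, 0.003], [-0.037, -0.999, 0.002], [0.003, -0.002, -1.0]]
contact_force: [0.2, 0.6, 0.1]
opening: 0.0353
gripper_force: 0.0
time: 8.65
tool_pos: [0.4362, 0.3867, 0.2022]
eef_rot: [[0.999, -0.036, 0.001], [-0.036, -0.999, 0.0], [0.001, -0.0, -1.0]]
contact_force: [0.3, -0.2, -0.1]
opening: 0.0351
gripper_force: 0.0
red [293, 0, 10, 23, 203] [298.  10.] pt [0.596  0.3593 0.0167] on.064 [0.584  0.3629]
red [324, 0, 29, 12, 251] [338.   4.] pt [0.5877 0.3326 0.0588] on.064 [0.5863 0.3335]
yellow [318, 39, 37, 36, 942] [335.  57.] pt [0.5518 0.3341 0.0629] on.064 [0.5517 0.3343]
yellow [292, 44, 10, 30, 287] [297.  58.] pt [0.5581 0.3607 0.0161] on.064 [0.5517 0.3641]
green [222, 44, 33, 35, 836] [238.  61.] pt [0.5513 0.409  0.0628] on.064 [0.5511 0.4089]
green [291, 142, 8, 24, 173] [294. 153.] pt [0.4728 0.3639 0.0169] on.064 [0.4792 0.3668]
blue [291, 96, 9, 26, 223] [295. 109.] pt [0.515  0.3625 0.0166] on.064 [0.5151 0.3657]
blue [316, 146, 31, 29, 646] [331. 160.] pt [0.472  0.3359 0.0625] on.064 [0.4722 0.3362]
[0.4362 0.3866 0.2018]
```

View pics/w4.png

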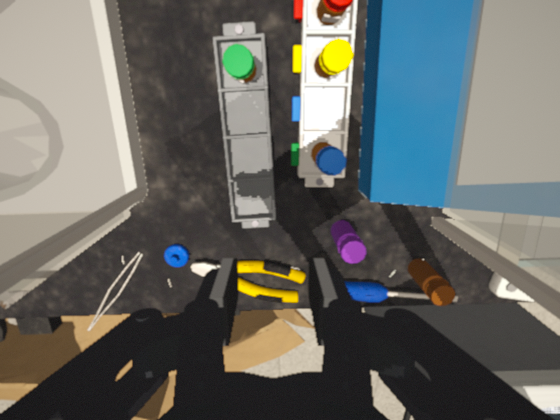

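Green (238,61) stands upright in the farthest grey cell. Blue is next at (331,160), bound for the second-farthest cell.

```bash
python3 -m pendant '{"claw":[150,150,150,150,150,150,150,150],"translation":[[0.6,-0.9,-1.2],[1.2,-1.68,-2.4],[1.2,-1.68,-2.7],[1.2,-1.68,-2.7],[1.2,-1.68,-3.6],[1.2,-1.68,-4.5],[1.2,-1.68,-5.4],[1.2,-1.68,-5.4]],"spin":[0,0,0,0,0,0,0,0]}'
python3 -m pendant '{"claw":[150,180,220,255,255,255,255,255],"translation":[[0,0,0],[0,0,0],[0,0,0],[0,0,0],[0,0,0],[0,0,0],[0,0,0],[0,0,0]],"spin":[0,0,0,0,0,0,0,0]}'
```

```text
time: 9.5
tool_pos: [0.4693, 0.3362, 0.0379]
eef_rot: [[0.999, -0.035, -0.005], [-0.036, -0.999, -0.002], [-0.005, 0.002, -1.0]]
contact_force: [-0.1, -0.2, 0.4]
opening: 0.0351
gripper_force: 0.0
time: 10.3
tool_pos: [0.4726, 0.3371, 0.0423]
eef_rot: [[0.999, -0.036, 0.004], [-0.036, -0.999, 0.002], [0.004, -0.003, -1.0]]
contact_force: [-0.6, 2.0, 6.0]
opening: 0.0228
gripper_force: 39.5
```

```bash
python3 -m pendant '{"claw":[255,255,255,255,255,255,255,255],"translation":[[0,0,0.8],[0,0,1.7],[0,0,2.6],[0.5,0.8,2.6],[1,1.6,2.6],[1.33,2.45,2.6],[1.33,2.45,2.6],[1.33,2.45,2.6]],"spin":[0,0,0,0,0,0,0,0]}'
python3 -m pendant '{"claw":[255,255,255,255,255,255,255],"translation":[[0,0,0],[0,0,-0.8],[0,0,-1.6],[0,0,-2.2],[0,0,-2.57],[0,0,-2.57],[0,0,-2.57]],"spin":[0,0,0,0,0,0,0]}'
python3 -m pendant '{"claw":[200,150,150,150,150,150,150,150],"translation":[[0,0,0],[0,0,0],[0,0,0],[0,0,0.4],[0,0,1.3],[0,0,2.6],[0,0,2.7],[0,0,2.7]],"spin":[0,0,0,0,0,0,0,0]}'
```

```text
time: 11.1
tool_pos: [0.5107, 0.4096, 0.1181]
eef_rot: [[0.999, -0.035, -0.0], [-0.035, -0.999, -0.0], [-0.0, 0.0, -1.0]]
contact_force: [0.1, -0.8, 0.6]
opening: 0.023
gripper_force: 39.4
time: 11.8
tool_pos: [0.5111, 0.409, 0.0414]
eef_rot: [[0.999, -0.037, 0.0], [-0.037, -0.999, 0.0], [0.0, -0.0, -1.0]]
contact_force: [-0.2, 0.7, 0.0]
opening: 0.0232
gripper_force: 41.3
time: 12.6
tool_pos: [0.5121, 0.4103, 0.1247]
eef_rot: [[0.999, -0.036, 0.004], [-0.036, -0.999, 0.002], [0.004, -0.002, -1.0]]
contact_force: [-0.2, 0.5, -0.9]
opening: 0.035
gripper_force: 0.0
```

Blue is placed. Next is yellow, (.553,.334), to the second-nearest cell.

```bash
python3 -m pendant '{"claw":[150,150,150,150,150,150,150,150],"translation":[[0.7,-1.3,0],[1.38,-2.52,0],[1.38,-2.52,0],[1.38,-2.52,0],[1.38,-2.52,-0.9],[1.38,-2.52,-1.8],[1.38,-2.52,-2.7],[1.38,-2.52,-2.7]],"spin":[0,0,0,0,0,0,0,0]}'
python3 -m pendant '{"claw":[150,180,220,255,255,255,255,255],"translation":[[0,0,0],[0,0,0],[0,0,0],[0,0,0],[0,0,0],[0,0,0],[0,0,0],[0,0,0]],"spin":[0,0,0,0,0,0,0,0]}'
```

```text
time: 13.4
tool_pos: [0.5481, 0.3339, 0.0363]
eef_rot: [[0.999, -0.035, -0.009], [-0.035, -0.999, -0.003], [-0.009, 0.003, -1.0]]
contact_force: [-0.0, -0.1, -0.3]
opening: 0.0347
gripper_force: 0.0
time: 14.2
tool_pos: [0.5533, 0.3346, 0.0426]
eef_rot: [[0.999, -0.036, 0.003], [-0.036, -0.999, 0.002], [0.002, -0.002, -1.0]]
contact_force: [-1.0, 0.5, 5.9]
opening: 0.0228
gripper_force: 39.6
```

```bash
python3 -m pendant '{"claw":[255,255,255,255,255,255,255,255],"translation":[[0,0,0.8],[0,0,1.7],[0,0,2.6],[-0.9,0.8,2.6],[-1.8,1.6,2.6],[-2.78,2.52,2.6],[-2.78,2.52,2.6],[-2.78,2.52,2.6]],"spin":[0,0,0,0,0,0,0,0]}'
python3 -m pendant '{"claw":[255,255,255,255,255,255,255,255],"translation":[[0,0,0],[0,0,0],[0,0,-0.8],[0,0,-1.6],[0,0,-2.2],[0,0,-2.57],[0,0,-2.57],[0,0,-2.57]],"spin":[0,0,0,0,0,0,0,0]}'
python3 -m pendant '{"claw":[200,150,150,150,150,150,150,150],"translation":[[0,0,0],[0,0,0],[0,0,0],[0,0,0.4],[0,0,1.3],[0,0,2.6],[0,0,2.7],[0,0,2.7]],"spin":[0,0,0,0,0,0,0,0]}'
```

```text
time: 15.0
tool_pos: [0.4684, 0.4101, 0.1192]
eef_rot: [[0.999, -0.034, 0.0], [-0.034, -0.999, -0.0], [0.001, 0.0, -1.0]]
contact_force: [0.1, -0.1, 0.8]
opening: 0.0229
gripper_force: 39.3
time: 15.8
tool_pos: [0.4698, 0.4092, 0.042]
eef_rot: [[0.999, -0.037, 0.0], [-0.037, -0.999, 0.0], [0.0, -0.0, -1.0]]
contact_force: [-0.6, 0.4, -0.5]
opening: 0.0228
gripper_force: 41.5
time: 16.6
tool_pos: [0.47, 0.4103, 0.1253]
eef_rot: [[0.999, -0.036, 0.004], [-0.036, -0.999, 0.002], [0.004, -0.002, -1.0]]
contact_force: [0.9, 0.2, -0.3]
opening: 0.0353
gripper_force: 0.0
```

```bash
python3 -m pendant '{"claw":[160,160,160,160,160,160,160,160],"translation":[[1.2,-0.8,0],[2.4,-1.6,0],[3.6,-2.3,0],[4.25,-2.57,0],[4.25,-2.57,0],[4.25,-2.57,0],[4.25,-2.57,0],[4.25,-2.57,0]],"spin":[0,0,0,0,0,0,0,0]}'
python3 look.py 5
```

```text
time: 17.4
tool_pos: [0.5951, 0.3333, 0.1226]
eef_rot: [[0.999, -0.035, -0.001], [-0.035, -0.999, -0.0], [-0.001, 0.0, -1.0]]
contact_force: [0.3, -0.3, -0.1]
opening: 0.0316
gripper_force: 0.0
red [234, 191, 12, 32, 318] [240. 207.] pt [0.602  0.3585 0.0164] on.064 [0.6166 0.3529]
red [259, 210, 36, 40, 1137] [277. 229.] pt [0.6004 0.3305 0.0619] on.064 [0.6012 0.3305]
yellow [236, 240, 11, 32, 251] [242. 256.] pt [0.5604 0.3597 0.0168] on.064 [0.5832 0.3539]
yellow [164, 370, 16, 34, 345] [172. 387.] pt [0.4735 0.4144 0.0624] on.064 [0.4752 0.4137]
green [147, 274, 40, 40, 1165] [167. 293.] pt [0.5559 0.4079 0.0614] on.064 [0.5575 0.4068]
green [239, 326, 9, 30, 180] [244. 343.] pt [0.4737 0.3636 0.0167] on.064 [0.5139 0.357 ]
blue [238, 284, 9, 32, 197] [243. 303.] pt [0.5158 0.3617 0.0168] on.064 [0.5475 0.3555]
[0.5953 0.3334 0.1228]
```

View pics/w5.png

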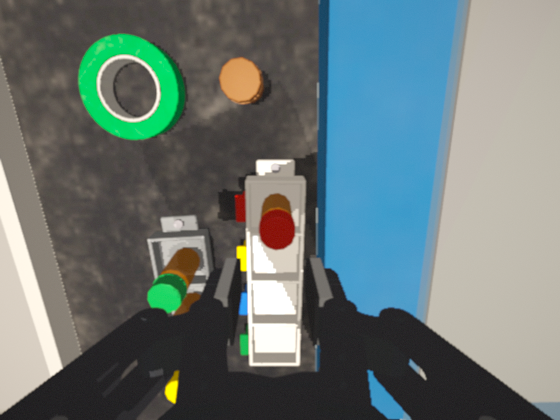

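The wrist view shows red standing in its cell at (277,229), green and yellow caps in the grey rack, and the fingers clear of the blue ledge. Descend on red.

```bash
python3 -m pendant '{"claw":[160,160,160,160,160,160],"translation":[[0.05,-0.03,-0.6],[0.05,-0.03,-1.2],[0.05,-0.03,-1.8],[0.05,-0.03,-2.4],[0.05,-0.03,-2.7],[0.05,-0.03,-2.7]],"spin":[0,0,0,0,0,0]}'
python3 -m pendant '{"claw":[160,180,220,255,255,255,255],"translation":[[0,0,0],[0,0,0],[0,0,0],[0,0,0],[0,0,0],[0,0,0],[0,0,0]],"spin":[0,0,0,0,0,0,0]}'
```

```text
time: 18.05
tool_pos: [0.5965, 0.3317, 0.0404]
eef_rot: [[0.999, -0.035, -0.003], [-0.035, -0.999, -0.001], [-0.003, 0.001, -1.0]]
contact_force: [0.2, 0.2, 0.3]
opening: 0.0319
gripper_force: 0.0
time: 18.75
tool_pos: [0.5988, 0.332, 0.0432]
eef_rot: [[0.999, -0.036, 0.002], [-0.036, -0.999, 0.001], [0.002, -0.001, -1.0]]
contact_force: [-0.3, 0.4, 6.0]
opening: 0.0227
gripper_force: 39.4
```

```bash
python3 -m pendant '{"claw":[255,255,255,255,255,255,255,255],"translation":[[0,0,0.8],[0,0,1.7],[0,0,2.7],[-1.3,0.6,2.8],[-2.6,1.2,2.8],[-3.9,1.8,2.8],[-5.1,2.3,2.8],[-5.72,2.58,2.8]],"spin":[0,0,0,0,0,0,0,0]}'
python3 -m pendant '{"claw":[255,255,255,255],"translation":[[0,0,0],[0,0,0],[0,0,0],[0,0,0]],"spin":[0,0,0,0]}'
```

```text
time: 19.55
tool_pos: [0.4231, 0.4097, 0.1258]
eef_rot: [[0.999, -0.034, -0.002], [-0.034, -0.999, -0.0], [-0.002, 0.001, -1.0]]
contact_force: [1.4, 0.4, -0.6]
opening: 0.0231
gripper_force: 39.2
time: 19.95
tool_pos: [0.4279, 0.4084, 0.1257]
eef_rot: [[0.999, -0.038, 0.0], [-0.038, -0.999, -0.0], [0.0, 0.0, -1.0]]
contact_force: [0.3, 0.5, 0.1]
opening: 0.0231
gripper_force: 39.2
```

```bash
python3 -m pendant '{"claw":[255,255,255,255,255,255],"translation":[[0,0,-0.8],[0,0,-1.6],[0,0,-2.4],[0,0,-2.77],[0,0,-2.77],[0,0,-2.77]],"spin":[0,0,0,0,0,0]}'
python3 -m pendant '{"claw":[200,150,150,150,150,150,150,150],"translation":[[0,0,0],[0,0,0],[0,0,0],[0,0,0.4],[0,0,1.3],[0,0,2.6],[-0.5,0,4],[-1,0,5]],"spin":[0,0,0,0,0,0,0,0]}'
python3 -m pendant '{"claw":[150,150,150,150],"translation":[[0,0,1],[0,0,1.5],[0,0,1.5],[0,0,1.5]],"spin":[0,0,0,0]}'
python3 look.py 6
python3 -c "
import cv2;from h import *
im,d=viewer.get_image('scene'); cv2.imwrite('pics/s6.png',cv2.resize(im[120:330,160:440,::-1],None,fx=2.5,fy=2.5))"
```

```text
time: 20.55
tool_pos: [0.4273, 0.4087, 0.0428]
eef_rot: [[0.999, -0.037, 0.0], [-0.037, -0.999, 0.0], [0.0, -0.0, -1.0]]
contact_force: [0.2, 0.1, 0.4]
opening: 0.0226
gripper_force: 41.4
time: 21.35
tool_pos: [0.397, 0.4094, 0.1966]
eef_rot: [[0.999, -0.037, 0.003], [-0.037, -0.999, 0.002], [0.003, -0.002, -1.0]]
contact_force: [-0.7, 0.8, -0.0]
opening: 0.0354
gripper_force: 0.0
time: 21.75
tool_pos: [0.3962, 0.4089, 0.238]
eef_rot: [[0.999, -0.036, 0.001], [-0.036, -0.999, 0.0], [0.001, -0.0, -1.0]]
contact_force: [-0.5, -0.5, -1.9]
opening: 0.0353
gripper_force: 0.0
red [260, 149, 25, 27, 540] [272. 162.] pt [0.4265 0.4087 0.0622] on.064 [0.4268 0.4087]
yellow [312, 4, 10, 31, 259] [316.  18.] pt [0.5579 0.3607 0.0157] on.064 [0.5466 0.3669]
yellow [257, 103, 27, 27, 575] [270. 116.] pt [0.4692 0.4088 0.0626] on.064 [0.4692 0.4088]
green [252, 0, 27, 33, 771] [265.  15.] pt [0.5501 0.4098 0.0629] on.064 [0.5498 0.4097]
green [309, 99, 8, 24, 167] [312. 110.] pt [0.4725 0.3643 0.0166] on.064 [0.4729 0.3699]
blue [310, 54, 9, 26, 201] [314.  66.] pt [0.5149 0.3627 0.0166] on.064 [0.5096 0.3685]
blue [255, 56, 28, 30, 622] [268.  71.] pt [0.5076 0.4088 0.063 ] on.064 [0.5075 0.4088]
[0.3959 0.4086 0.2371]
```

View pics/w6.png

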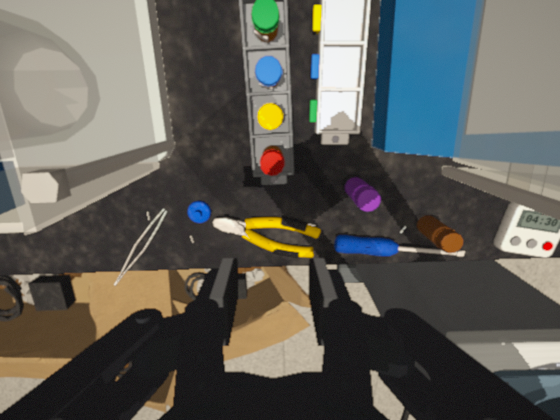

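View pics/s6.png

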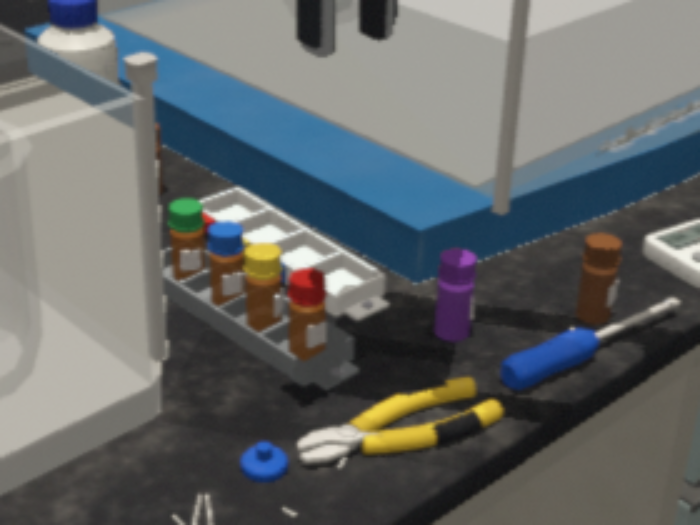

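Both views show green (265,15), blue (268,71), yellow (270,116) and red (272,162) upright in the grey cells from far to near. Their cap tops are at 0.063 m and all are within about 5 mm of the cell centres. The gripper is clear, so I hand in.

```bash
python3 -c "
from rig import env
print(env.job_done())"
```

```text
the job is handed in; nothing more can be done
None
```

All four vials stand upright in the grey rack in reverse tab order (far to near: green, blue, yellow, red), and the job is handed in at about 22 s; no verdict was shown.

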